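# Key reset of a tripped countertop hob

## Robot

A 6-joint arm with a two-finger parallel gripper is mounted at the origin on a cart in front of the work surface, level with it; the furniture and walls round the work are solid. World frame = base frame: x ahead of the robot, y to its left, z up, the work surface at z = 0. Lengths are in m, angles in rad, forces in N, time in s.
With the tool pointing down it reaches from about 0.275 to 1 m from the base axis. Payload 8.4 kg.
Tool frame: the origin (TCP) lies midway between the tips of the shut fingers; the grasp point (between the pads) lies 19 mm behind it; z points along the fingers, y is the line along which they close (so a half turn about z gives the same grasp; the last joint's range is limited). The gripper opens to 85 mm and grips with 20 to 120 N. Pads are 22 mm wide; open, the fingers measure 114 mm over their backs; the gripper's body (76 mm by 85 mm) begins 54 mm behind the grasp point. The pads swing forward as they close: fully open they stand 13 mm farther back than shut.
Start: joints at [-1.109, 0.353, 1.633, -0, 1.155, -0.002], TCP at [0.28, -0.559, 0.231] pointing down, gripper open.
Joint ranges: [-2.63, 2.63], [-0.92, 2.1], [0.06, 2.66], [-1.3, 4.44], [0, 2.69], [-3.02, 3.02]. Speed limits (rad/s): [2.22, 2.22, 2.79, 3.14, 3.14, 3.14].

## Interface

Orientations are given as a unit quaternion [x, y, z, w].
In Python, from bench import r gives the robot as it stands.
- The arm moves only by the tool servo_tool, never from a script. Its argument "commands" is a list of rows, each an object of numbers: "jaw": the opening, from 0 (shut) to 1 (fully open); "dx", "dy", "dz": the shift along the tool's x, y, z in units of 0.2 m (1.0 is 0.2 m); "yaw": the turn about the tool's z in units of 180 degrees (1.0 is 180 degrees). A call has 1 to 8 rows; each row is the pose to reach, as a shift and turn from the pose commanded when the call began, along the tool's axes at that moment, turning the shorter way round; what a row does not reach only later rows make up. A row lasts 1/8 s, in which the tool goes at most 62.5 mm and 10.7 degrees, less where a joint would pass 70% of its speed; a pose out of reach is approached as far as the arm can. A call with a number of a shift or a turn outside -1 to 1 is refused whole. A call with a gripper value outside its range is refused whole. The fingers move at their own pace and stop on an object; "newtons" is the grip in N (left out, the last holds). Time passes only in rows, so rows that repeat a pose let the fingers close. It gives the time, the measured TCP pose, the force, the opening and the grip force at its end, in the units of the state.
- r.observe(): the state, without advancing time (a new reading comes with each control period).
- r.grab_frame(name): name is "scene" or "top" or "wrist"; returns (picture, depth): 420x560x3 uint8, blue, green, red; 420x560 float32, m along the optical axis (not along the pixel's ray), 0 where there is no reading.
- r.camera_params(name): a dict with "fx", "fy", "cx", "cy" (pixels), "k1" (the pictures are not rectified: a ray, as slopes to the right and down, at radius r is drawn at 1 + k1 r^2 times it, then the intrinsics apply), "camera_from_world" (4x4, takes a point from world to camera coordinates). Camera axes: x right, y up, looking along -z (the intrinsics and any distortion apply to the point x, -y, -z); pixel columns grow to the right and rows downward; lengths in m; the calibration is good to about 2 mm. A picture is of the moment at which its call begins: read the wrist's pose just before it. camera_params takes no time and is no camera call; for the wrist camera it gives the pose at the moment of the call.
- r.sign_off(): hands the job in; it is judged then, once.
The state is a dict: "time": time; "joint_pos": joint angles; "joint_vel": joint speeds; "effort": joint torques, N m; "ee_pos": TCP position; "tool_rot": TCP orientation; "force": force on the tool from outside, world axes, zero at the start; "ft_torque": the same for the moment, N m; "grip_width": finger opening in m; "finger_force": force on a finger pad.
Only numpy, scipy, OpenCV 4.12 (cv2) and the standard library are available. Lean on these libraries where they do the work, as an engineer would, in place of code of your own. Each camera call takes 0.05 s, during which the arm holds its last target. There are 200 camera calls.

## Task

The countertop induction hob has tripped and will only take its reset with the heat at off: turn the black heat dial fully anticlockwise to its stop, then take the red-headed reset key from the wooden key stand, work it fully home in the brass lock beside the dial (its pins are sticky, so wiggle it rather than force it) and turn it a quarter clockwise to the green mark. The lock springs back, so finish with the gripper still holding the key turned; leave the blue key and the other kitchen things where they stand.

Things in the scene. Friction and masses are not known exactly. Their poses are not given: they have to be found in the camera images.
- reset_key: red-headed key, 40 g, upright in an outer slot of the stand. Origin: underside centre of its shoulder (16 x 9, 4.5 mm high), which rests on the stand or, when home, on the lock face; z up. Head above: 30 (x) x 11 (y) mm, z = 4 to 38 mm, flat faces to grip. Blade below: 12 (x) x 4 (y) mm, 24.5 mm long, half-round tip. Same either way round
- pantry_key: key of the same shape with a blue head, standing in the other outer slot: not to be moved
- key_stand: fixed wooden block 130 (x) x 50 (y) x 40 mm, origin under its centre; three key slots in a row along its x at -40, 0 and +40 mm, the middle one empty. The keys' x and y run along the stand's x and y; lift a key 25 mm to clear it
- lock_face (a point): centre of the flat face of the brass lock plug in the hob's deck, 72 mm above the worktop, level with the chrome collar (40 mm across) round it; deck 4 mm lower. z up, x along the keyway at rest. Keyway 13.6 (x) x 5.6 mm, mouth chamfered 2 mm, straight down. Key home = its shoulder on this face
- lock_plug (a joint): plug turn: 0 at rest, grows clockwise from above, stop 1.57 at the green mark; spring back to 0 (0.04 to 0.1 Nm). Two sticky sprung wafers, 11 and 19 mm down, one at each narrow edge of the keyway, resist the blade (5 to 20 N down; small sideways or turning wiggles help) and lock the plug until the key is within about 3 mm of home. Play of key in plug 0.13 rad
- heat_dial (a joint): turn of the heat dial: 0 at the off stop (red pointer straight away from the robot, at the red mark), grows clockwise seen from above; starts at 0.6 to 1.7; turns about its own vertical axis, stiff by 0.04 Nm, stays where it is left
- dial_top (a point): centre of the flat top of the heat dial, a black round knob 40 mm across and 28 mm high standing on the hob's deck (top 97 mm above the worktop), on its axis. 130 mm to the left of the lock
- hob: fixed countertop induction hob, 290 (x) x 270 (y) x 68 mm, steel with a black glass top behind and a control deck along the front, origin under its centre; x away from the robot. Dial axis at x -105, y +65 mm, lock axis at x -105, y -65 mm
- mug: white mug 97 mm high on the strip in front of the sink: leave alone
- pepper_mill: wooden pepper mill 170 mm high behind the key stand: leave alone
- spice_jar: small spice jar 96 mm high with a yellow cap, behind the key stand: leave alone
- lidded_jar: small glass jar 70 mm high with a green lid, right of the key stand: leave alone
- bowl: white bowl 115 mm across, 59 mm high, behind the stand to the right: leave alone

How it is judged:
On the way, in this order (a step that is already met when the one before it is completed fails the run):
1. the heat dial is turned fully anticlockwise to its off stop (value of joint heat_dial below 0.08 rad), for 0.2 s.
2. the red reset key is fully home in the lock, the dial still at off (value of joint heat_dial below 0.08 rad and horizontal distance between reset_key and lock_face below 0.004 m and z of reset_key in the frame of lock_face below 0.003 m and angle between the z axis of reset_key and the z axis of lock_face, either way round below 0.15 rad), for 0.1 s.
3. the key has turned the lock a quarter clockwise, still fully home (all of step 2 and value of joint lock_plug above 1.3 rad), for 0.2 s.
At the end, for the whole second after the job is handed in: Lock plug past 1.3 rad, held against its spring by the fingers on the red key (over 1 N); key home: shoulder within 3 mm above the lock face, within 4 mm of its axis, upright within 0.15 rad; heat dial within 0.08 rad of its off stop (all of step 3 and contact force between the fingers and reset_key above 1 N); the arm keeps its last pose, push and grip.
It fails at once if the lock is forced: before it has turned past 1 rad, the key presses on the hob or its lock with more than 60 N (value of joint lock_plug below 1 rad and contact force between reset_key and hob above 60 N).
It fails at once if the blue key is moved more than 10 mm or tipped (distance of pantry_key from where it was at the start of the episode above 0.01 m or angle between pantry_key's own z axis and vertical above 0.3 rad).
It fails at once if a bystander (mug, bowl, pepper mill, spice jar or lidded jar) is moved more than 25 mm or tipped over (distance of any of mug, pepper_mill, spice_jar, lidded_jar, bowl from where it was at the start of the episode above 0.025 m or angle between any of mug, pepper_mill, spice_jar, lidded_jar, bowl's own z axis and vertical above 0.4 rad).
It also fails if it takes over 67 s, if anything falls off the work surface, if the arm or the gripper's body presses on something with over 40 N, if the wrist force passes 120 N, or if a joint passes its speed limit or range.

## Working session

There is one attempt and no reset: what is moved stays moved. The work goes in short steps, Python scripts to look and compute and a tool call to move; the robot and the scene stay as the last step left them, time stands still between calls to the robot, and variables do not carry over. Pictures are saved under pics/ and viewed, at most 10 in all, crops included, and the job is handed in when it is done.

Besides the shell and the picture viewer there is one more tool, called after ">>>" in YAML: its name, and indented under it one key for each argument. servo_tool: Moves the arm, as the interface text tells. Its arguments: {"type":"object","properties":{"commands":{"type":"array","items":{"type":"object","properties":{"jaw":{"type":"number"},"dx":{"type":"number","minimum":-1,"maximum":1},"dy":{"type":"number","minimum":-1,"maximum":1},"dz":{"type":"number","minimum":-1,"maximum":1},"yaw":{"type":"number","minimum":-1,"maximum":1}}}},"newtons":{"type":"number"}},"required":["commands"]}

```bash
mkdir -p pics; cat > h.py <<'E'
import numpy as np, cv2
from bench import r
def snap(n,out):
    p=r.camera_params(n); im,d=r.grab_frame(n); cv2.imwrite(f'pics/{out}.png',im); np.savez(f'pics/{out}.npz',d=d,im=im,T=p['camera_from_world'],k=[p['fx'],p['fy'],p['cx'],p['cy'],p['k1']])
def ray(f,u,v):
    fx,fy,cx,cy,k1=f['k']; a=np.array([(u-cx)/fx,(v-cy)/fy]); s=a.copy()
    for _ in range(20): s=a/(1+k1*(s@s))
    R=np.linalg.inv(f['T']); return R[:3,3],R[:3,:3]@np.array([s[0],-s[1],-1])
def load(out): return np.load(f'pics/{out}.npz')
def atz(f,u,v,z):
    o,d=ray(f,u,v); return o+d*(z-o[2])/d[2]
def atd(f,u,v):
    o,d=ray(f,u,v); return o+d*float(f['d'][int(round(v)),int(round(u))])
def proj(f,P):
    fx,fy,cx,cy,k1=f['k']; q=f['T'][:3,:3]@np.array(P)+f['T'][:3,3]; s=np.array([q[0],-q[1]])/-q[2]; s=s*(1+k1*(s@s)); return s[0]*fx+cx,s[1]*fy+cy
E
python3 - <<'E'
from h import *
for n in('scene','top'):
    snap(n,n+'0'); f=load(n+'0'); R=np.linalg.inv(f['T']); print(n,f['k'],R.round(3).tolist())
s=r.observe(); print(s)
E
```

```text
scene [ 5.40674718e+02  5.40674718e+02  2.84778851e+02  1.96338312e+02
 -9.97794783e-02] [[0.898, 0.282, -0.337, -0.061], [-0.439, 0.561, -0.702, -1.341], [-0.009, 0.779, 0.627, 1.171], [0.0, 0.0, 0.0, 1.0]]
top [4.20430704e+02 4.20430704e+02 2.79261428e+02 2.14078453e+02
 2.88690567e-02] [[0.024, 0.994, -0.109, 0.368], [-1.0, 0.025, 0.014, -0.087], [0.016, 0.109, 0.994, 1.418], [0.0, 0.0, 0.0, 1.0]]
{'time': 0.1, 'joint_pos': array([-1.10942941e+00,  3.53622041e-01,  1.63409173e+00,  3.64462174e-05,
        1.15519042e+00, -2.38174180e-03]), 'joint_vel': array([-0.00043423, -0.00209439, -0.00051168, -0.0006593 , -0.0019278 ,
       -0.00083585]), 'effort': array([-7.83961259e-04, -6.06360698e+01, -3.42818713e+01,  5.69258066e-05,
        4.05295970e-03, -4.81832421e-05]), 'ee_pos': array([ 0.27938689, -0.55857922,  0.23059612]), 'tool_rot': array([ 9.73238864e-01,  2.29794872e-01, -1.32946617e-04, -6.42367618e-04]), 'force': array([0.54822408, 1.45288135, 0.29876383]), 'ft_torque': array([ 0.00041967, -0.00700962,  0.00786925]), 'finger_force': 0.0, 'grip_width': 0.08546870942303601}
```

View pics/scene0.png

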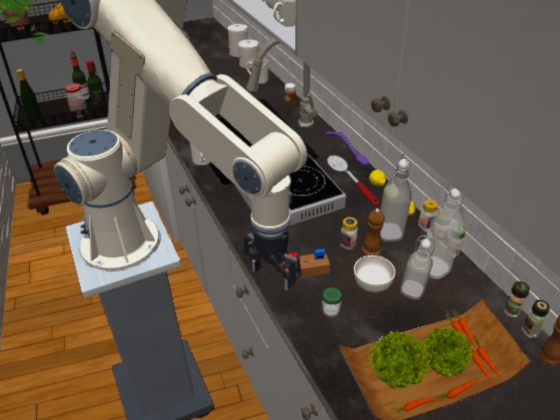

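View pics/top0.png

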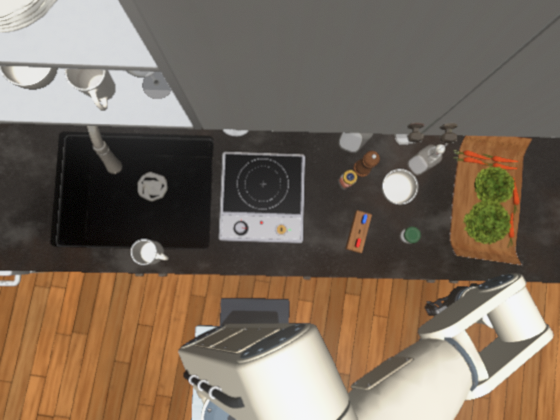

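The scene view shows the arm over the worktop. In the top view the dial is near (241,228), the lock near (282,230), and the stand near (359,232), with the red key at (358,243) and the blue at (364,218). I'll enlarge the crop next.

```bash
python3 - <<'E'
from h import *
im=load('top0')['im']
a=cv2.resize(im[200:260,215:310],None,fx=8,fy=8,interpolation=cv2.INTER_CUBIC)[:, :760]
b=cv2.resize(im[200:260,325:425],None,fx=8,fy=8,interpolation=cv2.INTER_CUBIC)
c=np.vstack([cv2.resize(a,(570,360))[:300],cv2.resize(b,(600,360))[:300,:570]])
cv2.imwrite('pics/crop0.png',c)
f=load('top0')
for n,u,v,z in[('dial',241,228,.097),('lock',282,230,.072),('red',358,243,.075),('blue',364,218,.075),('st',359,232,.04)]: print(n,atz(f,u,v,z).round(4),atd(f,u,v).round(4))
E
```

```text
dial [0.4656 0.014  0.097 ] [0.4655 0.0139 0.0983]
lock [ 0.4643 -0.1155  0.072 ] [ 0.4642 -0.1155  0.0732]
red [ 0.4285 -0.3593  0.075 ] [ 0.4284 -0.3587  0.078 ]
blue [ 0.5093 -0.3784  0.075 ] [ 0.509  -0.3777  0.0783]
st [ 0.4663 -0.3696  0.04  ] [ 0.4673 -0.3724  0.0264]
```

View pics/crop0.png

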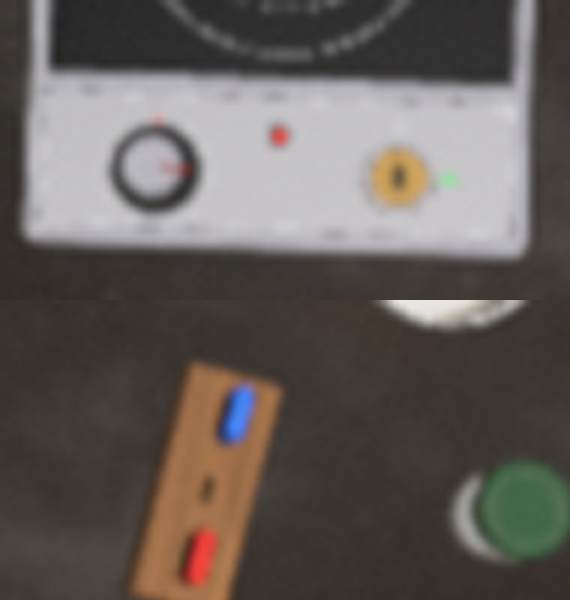

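```bash
cat >> h.py <<'E'
from scipy.spatial.transform import Rotation as Ro
def plan(x,y,z,head):
    s=r.observe(); M=Ro.from_quat(s['tool_rot']).as_matrix(); d=M.T@(np.array([x,y,z])-s['ee_pos'])/.2
    h=np.degrees(np.arctan2(M[1,0],M[0,0])); yw=((h-head+180)%360-180)/180
    print('t',round(s['time'],2),'head',h.round(2),'pos',s['ee_pos'].round(4),'q6',s['joint_pos'][5].round(3),'tilt',M[:,2].round(4)); print('MOVE',d.round(4),'yaw',round(yw,4))
E
python3 - <<'E'
from h import *
f=load('top0')
for n,u,v,z in[('dial',240.4,227.3,.097),('lock',281.1,229.1,.072),('red',357.3,242,.078),('blue',363.8,218.2,.078),('mid',358.8,230.8,.04)]: print(n,atz(f,u,v,z).round(4))
M=Ro.from_quat(r.observe()['tool_rot']).as_matrix();R=np.linalg.inv(r.camera_params('wrist')['camera_from_world'])
print((M.T@R[:3,:3]).round(3),(M.T@(R[:3,3]-r.observe()['ee_pos'])).round(3)); p=r.camera_params('wrist');print(p['fx'],p['k1'])
plan(.43,-.40,.30,45); plan(.44,-.04,.30,45)
E
```

```text
dial [0.4678 0.016  0.097 ]
lock [ 0.4671 -0.1126  0.072 ]
red [ 0.4315 -0.3565  0.078 ]
blue [ 0.5084 -0.3771  0.078 ]
mid [ 0.4703 -0.3689  0.04  ]
[[-0.     0.956  0.292]
 [ 1.     0.     0.001]
 [ 0.     0.292 -0.956]] [ 0.075  0.    -0.142]
296.0712978484182 -0.04039728380792304
t 0.1 head 26.57 pos [ 0.2794 -0.5586  0.2306] q6 -0.002 tilt [-6.0e-04  1.2e-03 -1.0e+00]
MOVE [ 1.0282 -0.3728 -0.3465] yaw -0.1024
t 0.1 head 26.57 pos [ 0.2794 -0.5586  0.2306] q6 -0.002 tilt [-6.0e-04  1.2e-03 -1.0e+00]
MOVE [ 1.878  -1.9603 -0.3444] yaw -0.1024
```

>>> servo_tool:
  commands:
    - {"dx": 0.3, "dy": -0.1, "dz": -0.3, "yaw": -0.05, "jaw": 1}
    - {"dx": 0.6, "dy": -0.2, "dz": -0.3, "yaw": -0.1, "jaw": 1}
    - {"dx": 0.9, "dy": -0.37, "dz": -0.3, "yaw": -0.1, "jaw": 1}
    - {"dx": 0.9, "dy": -0.37, "dz": -0.3, "yaw": -0.1, "jaw": 1}
    - {"dx": 0.9, "dy": -0.37, "dz": -0.3, "yaw": -0.1, "jaw": 1}
    - {"dx": 0.9, "dy": -0.37, "dz": -0.3, "yaw": -0.1, "jaw": 1}

```text
time: 0.85
ee_pos: [0.4071, -0.4127, 0.291]
tool_rot: [0.925, 0.379, -0.0, -0.0]
force: [-0.1, -0.0, 0.2]
grip_width: 0.0853
finger_force: 0.0
```

```bash
python3 - <<'E'
from h import *
snap('wrist','w1'); plan(.40,-.04,.28,45)
E
```

```text
t 0.9 head 44.54 pos [ 0.4069 -0.413   0.291 ] q6 -0.002 tilt [-5.e-04  0.e+00 -1.e+00]
MOVE [ 1.2834 -1.3533  0.055 ] yaw -0.0026
```

View pics/w1.png

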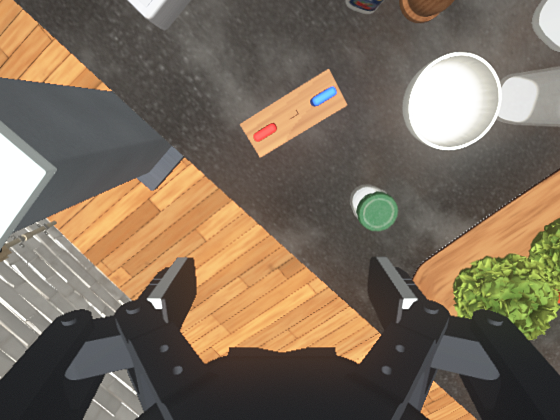

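The wrist view shows the red key at (265,132), the blue at (323,96), and the empty slot at (294,114).

```bash
cat >> h.py <<'E'
def blob(f,col,z0,z1):
    im=f['im'].astype(int); b,g,rr=im[...,0],im[...,1],im[...,2]
    m=(rr>120)&(g<90)&(b<90) if col=='red' else (b>120)&(rr<90)
    P=np.array([atd(f,u,v) for v,u in zip(*np.where(m)) if f['d'][v,u]>0]); P=P[(P[:,2]>z0)&(P[:,2]<z1)]
    (c,sz,a)=cv2.minAreaRect((P[:,:2]*1000).astype(np.float32)); e=np.linalg.eigh(np.cov(P[:,:2].T))[1][:,1]
    print(col,len(P),'mean',P.mean(0).round(4),'rect',np.round(c,1),np.round(sz,1),round(a,1),'axis',np.degrees(np.arctan2(e[1],e[0])).round(1))
E
python3 - <<'E'
from h import *
f=load('w1')
for c in('red','blue'): blob(f,c,.07,.09)
E
```

```text
red 64 mean [ 0.4349 -0.3589  0.0758] rect [ 432.7 -359.1] [10.3 28. ] 74.5 axis 164.3
blue 44 mean [ 0.5049 -0.3778  0.0758] rect [ 507.4 -379. ] [ 9.5 25.6] 76.0 axis 169.0
```

>>> servo_tool:
  commands:
    - {"dx": 0.3, "dy": -0.3}
    - {"dx": 0.5, "dy": -0.5}
    - {"dx": 0.7, "dy": -0.7}
    - {"dx": 0.9, "dy": -0.9}
    - {"dx": 1.0, "dy": -1.0}
    - {"dx": 1.0, "dy": -1.0}
    - {"dx": 1.0, "dy": -1.0}

```text
invalid input at $.commands[0]: expected keys jaw, dx, dy, dz, yaw
```

```bash
python3 - <<'E'
from h import *
snap('wrist','w2'); plan(.468,.016,.2,50)
f=load('w2')
for P in((.468,.016,.097),(.467,-.113,.072)): print(proj(f,P))
u,v=proj(f,(.468,-.048,.085)); u=int(u);v=int(v); im=f['im'][max(0,v-90):v+90,max(0,u-120):u+120]
print(max(0,u-120),max(0,v-90)); cv2.imwrite('pics/c2.png',cv2.resize(im,None,fx=3,fy=3,interpolation=cv2.INTER_CUBIC))
E
```

```text
t 0.95 head 44.51 pos [ 0.4068 -0.4131  0.291 ] q6 -0.002 tilt [-5.e-04  1.e-04 -1.e+00]
MOVE [ 1.7225 -1.3151  0.4551] yaw -0.0305
(np.float64(4.246086355302282), np.float64(-170.49001239368644))
(np.float64(117.08376241136656), np.float64(-59.61719298504099))
0 0
```

View pics/c2.png

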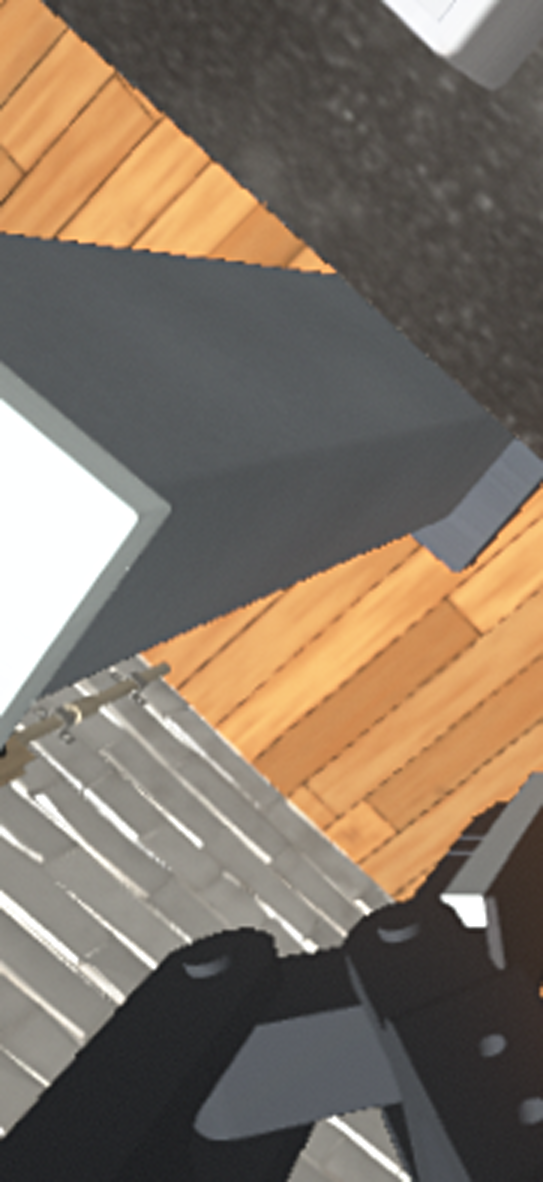

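The servo call was refused because every row needs all keys, so that picture shows only floor and the cart.

>>> servo_tool:
  commands:
    - {"dx": 0.2, "dy": -0.2, "dz": 0, "yaw": 0, "jaw": 1}
    - {"dx": 0.4, "dy": -0.4, "dz": 0, "yaw": 0, "jaw": 1}
    - {"dx": 0.6, "dy": -0.6, "dz": 0, "yaw": 0, "jaw": 1}
    - {"dx": 0.8, "dy": -0.8, "dz": 0, "yaw": 0, "jaw": 1}
    - {"dx": 1.0, "dy": -1.0, "dz": 0, "yaw": 0, "jaw": 1}
    - {"dx": 1.0, "dy": -1.0, "dz": 0, "yaw": 0, "jaw": 1}
    - {"dx": 1.0, "dy": -1.0, "dz": 0, "yaw": 0, "jaw": 1}

```text
time: 1.82
ee_pos: [0.4097, -0.1302, 0.2914]
tool_rot: [0.925, 0.379, 0.0, 0.0]
force: [0.4, -0.4, 0.5]
grip_width: 0.0856
finger_force: 0.0
```

```bash
python3 - <<'E'
from h import *
snap('wrist','w2'); plan(.468,.016,.2,50)
f=load('w2')
for P in((.468,.016,.097),(.467,-.113,.072)): print(proj(f,P))
u,v=proj(f,(.468,-.048,.085)); u=max(0,int(u)-120);v=max(0,int(v)-90); im=f['im'][v:v+180,u:u+240]
print(u,v); cv2.imwrite('pics/c3.png',cv2.resize(im,None,fx=3,fy=3,interpolation=cv2.INTER_CUBIC))
E
```

```text
t 1.88 head 44.51 pos [ 0.4097 -0.1306  0.2914] q6 0.482 tilt [ 2.e-04 -5.e-04 -1.e+00]
MOVE [ 0.7219 -0.3186  0.4565] yaw -0.0305
(np.float64(220.2569725706829), np.float64(45.87410928615827))
(np.float64(304.89376382475047), np.float64(134.15234236772358))
145 2
```

View pics/c3.png

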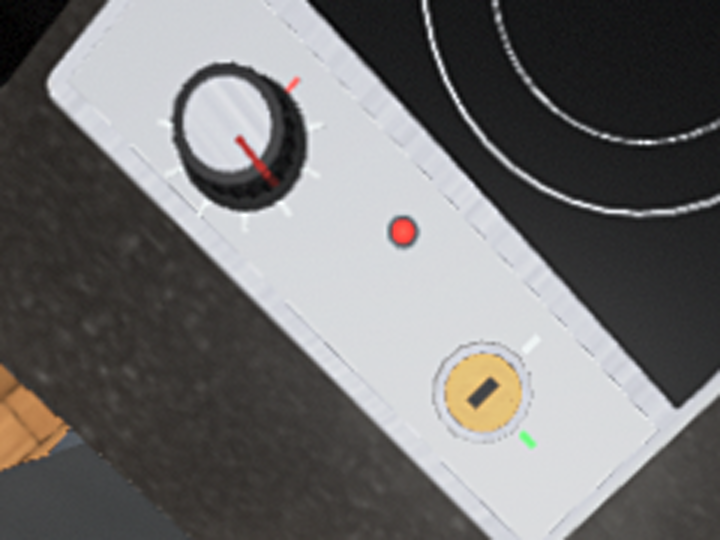

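The dial top is centred at (227,120) in the crop and its pointer aims to lower right, about 1.6 rad from the red mark. The keyway centre is at (484,392), and the green mark is at (528,439).

```bash
python3 - <<'E'
from h import *
f=load('w2')
g=lambda x,y:((x+.5)/3-.5+145,(y+.5)/3-.5+2)
D=atz(f,*g(227,119),.097); L=atz(f,*g(484,392),.072); k1=atz(f,*g(470,404),.072);k2=atz(f,*g(498,379),.072); G=atz(f,*g(528,439),.068);W=atz(f,*g(531,343),.068)
print(D,L,np.hypot(*(D-L)[:2])); an=lambda a:np.degrees(np.arctan2(a[1],a[0])).round(2)
print('hob yaw',an(D-L)-90,'keyway',an(k2-k1),'W',an(W-L),'G',an(G-L)); plan(D[0],D[1],.20,50); plan(D[0],D[1],.075,50)
E
```

```text
[0.47127197 0.01880455 0.097     ] [ 0.46940663 -0.1124178   0.072     ] 0.13123561169768583
hob yaw -0.8100000000000023 keyway -3.75 W -0.04 G -90.75
t 1.88 head 44.51 pos [ 0.4097 -0.1306  0.2914] q6 0.482 tilt [ 2.e-04 -5.e-04 -1.e+00]
MOVE [ 0.7434 -0.3172  0.4565] yaw -0.0305
t 1.88 head 44.51 pos [ 0.4097 -0.1306  0.2914] q6 0.482 tilt [ 2.e-04 -5.e-04 -1.e+00]
MOVE [ 0.7436 -0.3175  1.0815] yaw -0.0305
```

>>> servo_tool:
  commands:
    - {"dx": 0.25, "dy": -0.1, "dz": 0.1, "yaw": 0, "jaw": 1}
    - {"dx": 0.5, "dy": -0.2, "dz": 0.3, "yaw": 0, "jaw": 1}
    - {"dx": 0.74, "dy": -0.315, "dz": 0.5, "yaw": 0, "jaw": 1}
    - {"dx": 0.74, "dy": -0.315, "dz": 0.6, "yaw": 0, "jaw": 1}
    - {"dx": 0.74, "dy": -0.315, "dz": 0.8, "yaw": 0, "jaw": 1}
    - {"dx": 0.74, "dy": -0.315, "dz": 1.0, "yaw": 0, "jaw": 1}
    - {"dx": 0.74, "dy": -0.315, "dz": 1.0, "yaw": 0, "jaw": 1}
    - {"dx": 0.74, "dy": -0.315, "dz": 1.0, "yaw": 0, "jaw": 1}

```text
time: 2.88
ee_pos: [0.4717, 0.0184, 0.0922]
tool_rot: [0.926, 0.379, 0.0, 0.0]
force: [0.4, -0.0, 0.2]
grip_width: 0.0851
finger_force: 0.0
```

>>> servo_tool:
  commands:
    - {"dx": 0, "dy": 0, "dz": 0.08, "yaw": 0, "jaw": 1}
    - {"dx": 0, "dy": 0, "dz": 0.08, "yaw": 0, "jaw": 0.35}
    - {"dx": 0, "dy": 0, "dz": 0.08, "yaw": 0, "jaw": 0.3}
    - {"dx": 0, "dy": 0, "dz": 0.08, "yaw": 0, "jaw": 0.3}
    - {"dx": 0, "dy": 0, "dz": 0.08, "yaw": 0, "jaw": 0.3}
  newtons: 25

```text
time: 3.5
ee_pos: [0.4716, 0.0193, 0.0765]
tool_rot: [0.925, 0.379, 0.001, 0.0]
force: [-0.6, -1.5, 8.7]
grip_width: 0.0394
finger_force: 24.8
```

```bash
python3 - <<'E'
from h import *
plan(.47,.018,.075,45); print(r.observe()['finger_force'],r.observe()['grip_width'])
E
```

```text
t 3.5 head 44.58 pos [0.4716 0.0193 0.0765] q6 0.831 tilt [ 0.0017 -0.     -1.    ]
MOVE [-0.0102 -0.0011  0.0075] yaw -0.0024
24.771130979061127 0.03940020183011892
```

>>> servo_tool:
  commands:
    - {"dx": 0, "dy": 0, "dz": -0.01, "yaw": -0.055, "jaw": 0.3}
    - {"dx": 0, "dy": 0, "dz": -0.01, "yaw": -0.11, "jaw": 0.3}
    - {"dx": 0, "dy": 0, "dz": -0.01, "yaw": -0.165, "jaw": 0.3}
    - {"dx": 0, "dy": 0, "dz": -0.01, "yaw": -0.22, "jaw": 0.3}
    - {"dx": 0, "dy": 0, "dz": -0.01, "yaw": -0.275, "jaw": 0.3}
    - {"dx": 0, "dy": 0, "dz": -0.01, "yaw": -0.33, "jaw": 0.3}
    - {"dx": 0, "dy": 0, "dz": -0.01, "yaw": -0.385, "jaw": 0.3}
    - {"dx": 0, "dy": 0, "dz": -0.01, "yaw": -0.44, "jaw": 0.3}

```text
time: 4.5
ee_pos: [0.4684, 0.0196, 0.0767]
tool_rot: [0.469, 0.883, -0.001, -0.002]
force: [-4.7, 1.8, -5.4]
grip_width: 0.0388
finger_force: 32.5
```

>>> servo_tool:
  commands:
    - {"dx": 0, "dy": 0, "dz": 0, "yaw": -0.05, "jaw": 0.3}
    - {"dx": 0, "dy": 0, "dz": 0, "yaw": -0.1, "jaw": 0.3}
    - {"dx": 0, "dy": 0, "dz": 0, "yaw": -0.14, "jaw": 0.3}
    - {"dx": 0, "dy": 0, "dz": 0, "yaw": -0.14, "jaw": 0.3}

```text
time: 5.0
ee_pos: [0.4673, 0.019, 0.0768]
tool_rot: [0.267, 0.964, -0.001, -0.003]
force: [-8.5, -1.6, -1.5]
grip_width: 0.0384
finger_force: 32.9
```

```bash
python3 - <<'E'
from h import *
plan(.47,.018,.075,150); print(r.observe()['ft_torque'],r.observe()['force'])
E
```

```text
t 5.0 head 149.01 pos [0.4673 0.019  0.0768] q6 -0.992 tilt [-6.6e-03 -2.0e-04 -1.0e+00]
MOVE [-0.0141  0.0026  0.0087] yaw -0.0055
[-0.37475982  1.35427927 -0.48760205] [-8.47890443 -1.60785934 -1.47680648]
```

>>> servo_tool:
  commands:
    - {"dx": 0, "dy": 0, "dz": 0, "yaw": -0.04, "jaw": 0.3}
    - {"dx": 0, "dy": 0, "dz": 0, "yaw": -0.04, "jaw": 0.3}
    - {"dx": 0, "dy": 0, "dz": 0, "yaw": -0.04, "jaw": 0.7}
    - {"dx": 0, "dy": 0, "dz": 0, "yaw": -0.04, "jaw": 1}
    - {"dx": 0, "dy": 0, "dz": -0.2, "yaw": -0.04, "jaw": 1}
    - {"dx": 0, "dy": 0, "dz": -0.5, "yaw": -0.04, "jaw": 1}
    - {"dx": 0, "dy": 0, "dz": -0.8, "yaw": -0.04, "jaw": 1}
    - {"dx": 0, "dy": 0, "dz": -0.8, "yaw": -0.04, "jaw": 1}

```text
time: 6.0
ee_pos: [0.4741, 0.0195, 0.2425]
tool_rot: [0.206, 0.978, 0.001, 0.005]
force: [-0.1, 0.1, 0.2]
grip_width: 0.0853
finger_force: 0.0
```

```bash
python3 - <<'E'
from h import *
plan(.47,-.12,.25,163)
plan(.50,-.30,.25,163)
E
```

```text
t 6.0 head 156.18 pos [0.4741 0.0195 0.2425] q6 -1.117 tilt [ 1.010e-02  5.000e-04 -9.999e-01]
MOVE [-0.2633 -0.6465 -0.0381] yaw -0.0379
t 6.0 head 156.18 pos [0.4741 0.0195 0.2425] q6 -1.117 tilt [ 1.010e-02  5.000e-04 -9.999e-01]
MOVE [-0.764  -1.4092 -0.037 ] yaw -0.0379
```

>>> servo_tool:
  commands:
    - {"dx": -0.2, "dy": -0.12, "dz": 0, "yaw": -0.04, "jaw": 1}
    - {"dx": -0.37, "dy": -0.22, "dz": 0, "yaw": -0.07, "jaw": 1}
    - {"dx": -0.37, "dy": -0.22, "dz": 0, "yaw": -0.07, "jaw": 1}
    - {"dx": -0.37, "dy": -0.22, "dz": 0, "yaw": -0.07, "jaw": 1}

```text
time: 6.5
ee_pos: [0.52, -0.0505, 0.2365]
tool_rot: [0.099, 0.995, 0.0, -0.001]
force: [-0.4, 1.0, -0.0]
grip_width: 0.0851
finger_force: 0.0
```

```bash
python3 - <<'E'
from h import *
snap('wrist','w4'); plan(.48,-.34,.25,167)
f=load('w4')
a=np.array(proj(f,(.468,.018,.097)));b=np.array(proj(f,(.469,-.1125,.072)));print(a,b)
u,v=((a+b)/2).astype(int); u=max(0,u-130);v=max(0,v-90); im=f['im'][v:v+180,u:u+260]
print(u,v); cv2.imwrite('pics/c4.png',cv2.resize(im,None,fx=3,fy=3,interpolation=cv2.INTER_CUBIC))
E
```

```text
t 6.55 head 168.73 pos [ 0.5199 -0.0502  0.2367] q6 -1.474 tilt [-1.4e-03  4.0e-04 -1.0e+00]
MOVE [-0.0874 -1.46   -0.0671] yaw 0.0096
[343.01337632 126.44960407] [212.79137668 152.17539562]
147 49
```

View pics/c4.png

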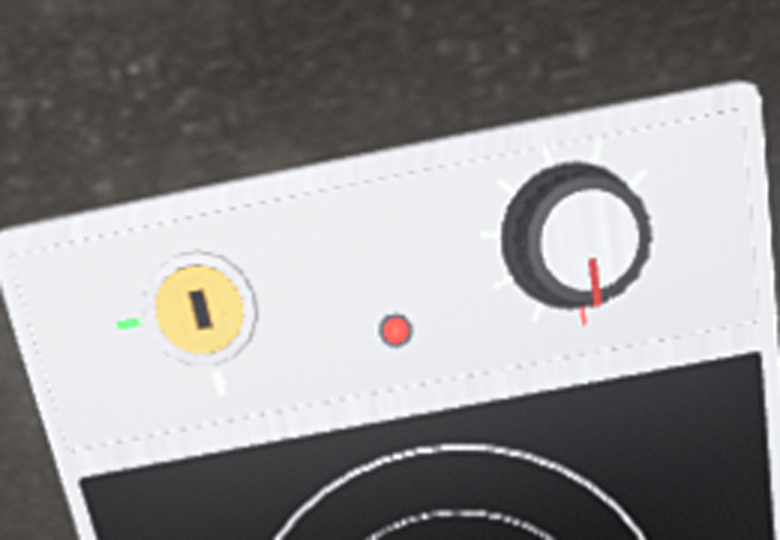

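The pointer now lines up with the red mark at (583,315). The keyway centre is at (201,309), and its ends are at (197,291) and (206,327).

```bash
python3 - <<'E'
from h import *
f=load('w4')
g=lambda x,y:((x+.5)/3-.5+147,(y+.5)/3-.5+49)
an=lambda a:np.degrees(np.arctan2(a[1],a[0])).round(2)
P=lambda x,y,z:atz(f,*g(x,y),z)
D=P(590,238,.097);L=P(201,309,.072);print(D,L,an(D-L)-90)
print('ptr',an(P(598,305,.097)-P(592,258,.097)),'mark',an(P(583,316,.068)-D),'key',an(P(206,327,.072)-P(197,291,.072)),'W',an(P(221,383,.068)-L),'G',an(P(127,324,.068)-L))
E
```

```text
[0.46944242 0.01809453 0.097     ] [ 0.46867674 -0.11147719  0.072     ] -0.3400000000000034
ptr -0.62 mark -1.12 key -0.65 W -1.65 G -89.77
```

>>> servo_tool:
  commands:
    - {"dx": 0, "dy": -0.25, "dz": 0, "yaw": 0, "jaw": 1}
    - {"dx": 0, "dy": -0.5, "dz": 0, "yaw": 0, "jaw": 1}
    - {"dx": 0, "dy": -0.75, "dz": 0, "yaw": 0, "jaw": 1}
    - {"dx": 0, "dy": -1.0, "dz": 0, "yaw": 0, "jaw": 1}
    - {"dx": 0, "dy": -1.0, "dz": 0, "yaw": 0, "jaw": 1}

```text
time: 7.18
ee_pos: [0.4809, -0.2487, 0.2372]
tool_rot: [0.099, 0.995, -0.0, -0.0]
force: [0.4, 0.7, -0.5]
grip_width: 0.0853
finger_force: 0.0
```

>>> servo_tool:
  commands:
    - {"dx": 0, "dy": -0.2, "dz": 0, "yaw": 0, "jaw": 1}
    - {"dx": 0, "dy": -0.42, "dz": 0, "yaw": 0, "jaw": 1}
    - {"dx": 0, "dy": -0.42, "dz": 0, "yaw": 0, "jaw": 1}
    - {"dx": 0, "dy": -0.42, "dz": 0, "yaw": 0, "jaw": 1}

```text
time: 7.68
ee_pos: [0.4655, -0.3278, 0.2371]
tool_rot: [0.098, 0.995, 0.0, -0.0]
force: [0.9, -0.1, -0.4]
grip_width: 0.0855
finger_force: 0.0
```

```bash
python3 - <<'E'
from h import *
snap('wrist','w5'); plan(.433,-.359,.2,165.5)
f=load('w5')
for c in('red','blue'): blob(f,c,.07,.09)
u,v=map(int,proj(f,(.468,-.368,.07)));u=max(0,u-100);v=max(0,v-75);print(u,v)
cv2.imwrite('pics/c5.png',cv2.resize(f['im'][v:v+150,u:u+200],None,fx=4,fy=4,interpolation=cv2.INTER_CUBIC))
E
```

```text
t 7.72 head 168.83 pos [ 0.4656 -0.3277  0.2371] q6 -1.992 tilt [-3.e-04  8.e-04 -1.e+00]
MOVE [ 0.1297 -0.1855  0.1857] yaw 0.0185
red 108 mean [ 0.4717 -0.361   0.0752] rect [ 547.9 -369.8] [ 18.8 261.5] 86.1 axis 174.8
blue 64 mean [ 0.5084 -0.3765  0.0747] rect [ 509.3 -379.6] [10.7 29.2] 74.1 axis 166.4
145 121
```

View pics/c5.png

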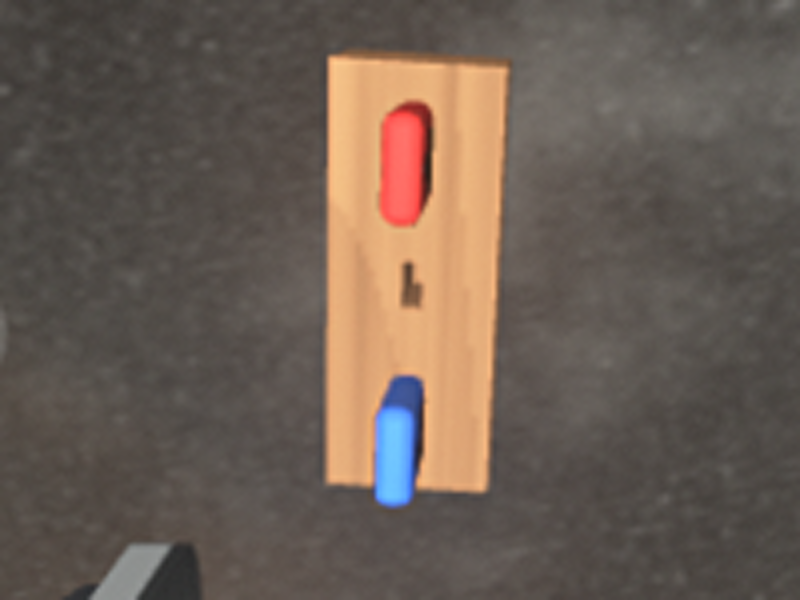

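The red key's top is centred at (403,167) and the blue's at (395,455). The empty slot is at (411,285).

```bash
python3 - <<'E'
from h import *
f=load('w5')
g=lambda x,y:((x+.5)/4-.5+145,(y+.5)/4-.5+121)
an=lambda a:np.degrees(np.arctan2(a[1],a[0])).round(2)
P=lambda x,y,z:atz(f,*g(x,y),z)
R=P(403,167,.078);B=P(395,455,.078);print(R,B,an(R-B),np.hypot(*(R-B)[:2]),'red axis',an(P(405,112,.078)-P(400,223,.078)))
c=[P(329,57,.04),P(509,63,.04),P(488,492,.04),P(327,483,.04)]; print('stand',sum(c)/4,an(c[0]-c[3]),an(c[1]-c[2]))
plan(R[0],R[1],.2,an(R-B)); plan(R[0],R[1],.06,an(R-B))
E
```

```text
[ 0.43107771 -0.3583501   0.078     ] [ 0.5078739  -0.37874249  0.078     ] 165.13 0.07945756388040513 red axis 164.21
stand [ 0.4706915  -0.36920007  0.04      ] 165.42 165.35
t 7.72 head 168.83 pos [ 0.4656 -0.3277  0.2371] q6 -1.992 tilt [-3.e-04  8.e-04 -1.e+00]
MOVE [ 0.1397 -0.1842  0.1857] yaw 0.0205
t 7.72 head 168.83 pos [ 0.4656 -0.3277  0.2371] q6 -1.992 tilt [-3.e-04  8.e-04 -1.e+00]
MOVE [ 0.1394 -0.1847  0.8857] yaw 0.0205
```

>>> servo_tool:
  commands:
    - {"dx": 0.08, "dy": -0.1, "dz": 0.1, "yaw": 0.0195, "jaw": 1}
    - {"dx": 0.139, "dy": -0.184, "dz": 0.3, "yaw": 0.0195, "jaw": 1}
    - {"dx": 0.139, "dy": -0.184, "dz": 0.5, "yaw": 0.0195, "jaw": 0.6}
    - {"dx": 0.139, "dy": -0.184, "dz": 0.6, "yaw": 0.0195, "jaw": 0.5}
    - {"dx": 0.139, "dy": -0.184, "dz": 0.6, "yaw": 0.0195, "jaw": 0.5}
    - {"dx": 0.139, "dy": -0.184, "dz": 0.6, "yaw": 0.0195, "jaw": 0.5}

```text
time: 8.48
ee_pos: [0.4318, -0.3597, 0.1182]
tool_rot: [0.128, 0.992, -0.0, 0.0]
force: [-0.4, -0.3, 1.0]
grip_width: 0.0429
finger_force: 0.0
```

```bash
python3 - <<'E'
from h import *
plan(.4315,-.3585,.0455,165.3)
E
```

```text
t 8.47 head 165.32 pos [ 0.4318 -0.3597  0.1182] q6 -2.012 tilt [ 9.e-04 -6.e-04 -1.e+00]
MOVE [0.0035 0.0056 0.3637] yaw 0.0001
```

>>> servo_tool:
  commands:
    - {"dx": 0.003, "dy": 0.005, "dz": 0.18, "yaw": 0, "jaw": 0.5}
    - {"dx": 0.003, "dy": 0.005, "dz": 0.36, "yaw": 0, "jaw": 0.5}
    - {"dx": 0.003, "dy": 0.005, "dz": 0.36, "yaw": 0, "jaw": 0.5}
    - {"dx": 0.003, "dy": 0.005, "dz": 0.36, "yaw": 0, "jaw": 0.3}
    - {"dx": 0.003, "dy": 0.005, "dz": 0.36, "yaw": 0, "jaw": 0}
    - {"dx": 0.003, "dy": 0.005, "dz": 0.36, "yaw": 0, "jaw": 0}
    - {"dx": 0.003, "dy": 0.005, "dz": 0.36, "yaw": 0, "jaw": 0}
    - {"dx": 0.003, "dy": 0.005, "dz": 0.36, "yaw": 0, "jaw": 0}
  newtons: 60

```text
time: 9.48
ee_pos: [0.4318, -0.3598, 0.0472]
tool_rot: [0.128, 0.992, -0.001, 0.001]
force: [1.0, 0.3, 6.1]
grip_width: 0.0101
finger_force: 58.7
```

```bash
python3 - <<'E'
from h import *
plan(.4315,-.3585,.045,165.3)
E
```

```text
t 9.47 head 165.26 pos [ 0.4318 -0.3598  0.0472] q6 -2.011 tilt [ 0.0025 -0.002  -1.    ]
MOVE [0.003  0.0062 0.0111] yaw -0.0002
```

>>> servo_tool:
  commands:
    - {"dx": 0, "dy": 0, "dz": -0.1, "yaw": 0, "jaw": 0}
    - {"dx": 0, "dy": 0, "dz": -0.25, "yaw": 0, "jaw": 0}
    - {"dx": 0, "dy": 0, "dz": -0.5, "yaw": 0, "jaw": 0}
    - {"dx": 0, "dy": 0, "dz": -0.7, "yaw": 0, "jaw": 0}
    - {"dx": 0, "dy": 0, "dz": -0.7, "yaw": 0, "jaw": 0}
    - {"dx": 0, "dy": 0, "dz": -0.7, "yaw": 0, "jaw": 0}

```text
time: 10.22
ee_pos: [0.4305, -0.3588, 0.1855]
tool_rot: [0.128, 0.992, -0.0, 0.0]
force: [-0.2, 0.0, -0.8]
grip_width: 0.0102
finger_force: 58.8
```

```bash
python3 - <<'E'
from h import *
plan(.469,-.112,.16,179.3); print(r.observe()['grip_width'],r.observe()['force'])
f={};snap('wrist','w6')
E
```

```text
t 10.22 head 165.26 pos [ 0.4305 -0.3588  0.1855] q6 -2.011 tilt [ 3.e-04 -3.e-04 -1.e+00]
MOVE [0.1276 1.2424 0.127 ] yaw -0.078
0.010222636134221329 [-0.21558415  0.04835746 -0.78611163]
```

>>> servo_tool:
  commands:
    - {"dx": 0.02, "dy": 0.2, "dz": 0, "yaw": -0.02, "jaw": 0}
    - {"dx": 0.05, "dy": 0.45, "dz": 0, "yaw": -0.04, "jaw": 0}
    - {"dx": 0.08, "dy": 0.7, "dz": 0, "yaw": -0.06, "jaw": 0}
    - {"dx": 0.1, "dy": 0.95, "dz": 0, "yaw": -0.078, "jaw": 0}
    - {"dx": 0.1, "dy": 1.0, "dz": 0, "yaw": -0.078, "jaw": 0}
    - {"dx": 0.1, "dy": 1.0, "dz": 0, "yaw": -0.078, "jaw": 0}
    - {"dx": 0.1, "dy": 1.0, "dz": 0, "yaw": -0.078, "jaw": 0}

```text
time: 11.15
ee_pos: [0.462, -0.1614, 0.1849]
tool_rot: [0.007, 1.0, -0.0, -0.0]
force: [-0.2, -0.1, 0.0]
grip_width: 0.0101
finger_force: 59.0
```

```bash
python3 - <<'E'
from h import *
plan(.469,-.112,.125,179.3)
E
```

```text
t 11.15 head 179.24 pos [ 0.462  -0.1614  0.1849] q6 -1.896 tilt [-7.e-04 -1.e-04 -1.e+00]
MOVE [-0.0322  0.2474  0.2994] yaw -0.0003
```

>>> servo_tool:
  commands:
    - {"dx": -0.032, "dy": 0.15, "dz": 0, "yaw": 0, "jaw": 0}
    - {"dx": -0.032, "dy": 0.247, "dz": 0.1, "yaw": 0, "jaw": 0}
    - {"dx": -0.032, "dy": 0.247, "dz": 0.25, "yaw": 0, "jaw": 0}
    - {"dx": -0.032, "dy": 0.247, "dz": 0.34, "yaw": 0, "jaw": 0}
    - {"dx": -0.032, "dy": 0.247, "dz": 0.34, "yaw": 0, "jaw": 0}
    - {"dx": -0.032, "dy": 0.247, "dz": 0.34, "yaw": 0, "jaw": 0}

```text
time: 11.9
ee_pos: [0.4696, -0.112, 0.1178]
tool_rot: [0.007, 1.0, -0.0, 0.0]
force: [0.2, 0.7, 0.3]
grip_width: 0.0098
finger_force: 59.0
```

```bash
python3 - <<'E'
from h import *
plan(.469,-.112,.100,179.3); snap('wrist','w7')
f=load('w7'); a=proj(f,(.469,-.112,.09)); print(a); u=max(0,int(a[0])-100);v=max(0,min(270,int(a[1])-75)); print(u,v)
cv2.imwrite('pics/c7.png',cv2.resize(f['im'][v:v+150,u:u+200],None,fx=4,fy=4,interpolation=cv2.INTER_CUBIC))
E
```

```text
t 11.9 head 179.23 pos [ 0.4696 -0.112   0.1178] q6 -1.794 tilt [ 6.e-04 -2.e-04 -1.e+00]
MOVE [ 0.0029 -0.0002  0.089 ] yaw -0.0004
(np.float64(281.5584343325332), np.float64(238.55298127624206))
181 163
```

View pics/c7.png

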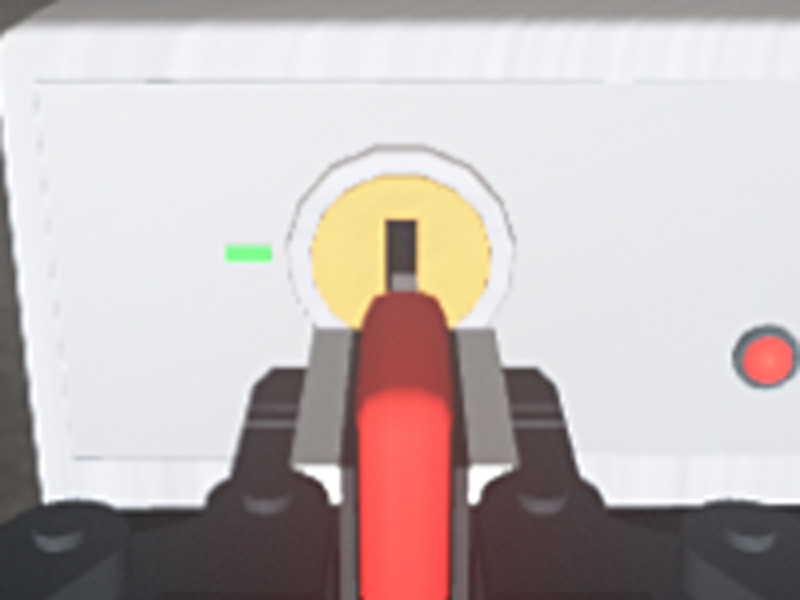

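The keyway (x 386–417, centre about (401,254)) lines up with the grey blade tip at (403,285) and the red head. I'll measure the lock again from this close view.

```bash
python3 - <<'E'
from h import *
f=load('w7')
g=lambda x,y:((x+.5)/4-.5+181,(y+.5)/4-.5+163)
print(atz(f,*g(401.5,254),.072),atz(f,*g(249,253),.068),'keyway edge',atz(f,*g(401.5,218),.072)); print('head near edge top', atz(f,*g(403,398),.1178-.0072+.038), 'blade/shoulder',atz(f,*g(403,292),.1178-.0072+.004)); plan(.469,-.112,.1,179.3)
E
```

```text
[ 0.46767899 -0.11235264  0.072     ] [ 0.46868233 -0.13886439  0.068     ] keyway edge [ 0.46119208 -0.11225926  0.072     ]
head near edge top [ 0.45417129 -0.111901    0.1486    ] blade/shoulder [ 0.45657366 -0.11193784  0.1146    ]
t 11.95 head 179.25 pos [ 0.4697 -0.1119  0.118 ] q6 -1.794 tilt [ 1.1e-03 -3.0e-04 -1.0e+00]
MOVE [ 0.0038 -0.0007  0.0902] yaw -0.0003
```

>>> servo_tool:
  commands:
    - {"dx": 0.004, "dy": -0.002, "dz": 0.03, "yaw": 0, "jaw": 0}
    - {"dx": 0.004, "dy": -0.002, "dz": 0.055, "yaw": 0, "jaw": 0}
    - {"dx": 0.004, "dy": -0.002, "dz": 0.07, "yaw": 0, "jaw": 0}
    - {"dx": 0.004, "dy": -0.002, "dz": 0.08, "yaw": 0, "jaw": 0}
    - {"dx": 0.004, "dy": -0.002, "dz": 0.09, "yaw": 0, "jaw": 0}
    - {"dx": 0.004, "dy": -0.002, "dz": 0.09, "yaw": 0, "jaw": 0}

```text
time: 12.7
ee_pos: [0.4685, -0.1117, 0.0992]
tool_rot: [0.006, 1.0, -0.0, 0.0]
force: [0.8, -2.9, -1.8]
grip_width: 0.0105
finger_force: 58.7
```

```bash
python3 - <<'E'
from h import *
plan(.469,-.112,.1,179.3);s=r.observe();print(s['force'],s['ft_torque'])
E
```

```text
t 12.7 head 179.31 pos [ 0.4685 -0.1117  0.0992] q6 -1.796 tilt [ 2.e-04 -2.e-04 -1.e+00]
MOVE [-0.0024 -0.0017 -0.004 ] yaw 0.0001
[ 0.75157388 -2.90415273 -1.82211601] [-0.40086121 -0.14338922 -0.03732686]
```

>>> servo_tool:
  commands:
    - {"dx": 0, "dy": -0.002, "dz": 0.015, "yaw": 0, "jaw": 0}
    - {"dx": 0.002, "dy": -0.004, "dz": 0.025, "yaw": 0.014, "jaw": 0}
    - {"dx": -0.002, "dy": 0, "dz": 0.035, "yaw": -0.014, "jaw": 0}
    - {"dx": 0.002, "dy": -0.004, "dz": 0.045, "yaw": 0.014, "jaw": 0}
    - {"dx": -0.002, "dy": 0, "dz": 0.055, "yaw": -0.014, "jaw": 0}

```text
time: 13.32
ee_pos: [0.4696, -0.1118, 0.0889]
tool_rot: [-0.016, 1.0, -0.0, 0.001]
force: [-2.2, -3.5, 8.0]
grip_width: 0.0098
finger_force: 60.5
```

>>> servo_tool:
  commands:
    - {"dx": 0.004, "dy": -0.005, "dz": 0.008, "yaw": 0.028, "jaw": 0}
    - {"dx": 0, "dy": 0, "dz": 0.015, "yaw": 0, "jaw": 0}
    - {"dx": 0.004, "dy": -0.005, "dz": 0.022, "yaw": 0.028, "jaw": 0}
    - {"dx": 0, "dy": 0, "dz": 0.03, "yaw": 0, "jaw": 0}
    - {"dx": 0.002, "dy": -0.003, "dz": 0.03, "yaw": 0.014, "jaw": 0}

```text
time: 13.95
ee_pos: [0.4695, -0.1127, 0.0839]
tool_rot: [0.006, 1.0, -0.0, 0.001]
force: [-2.6, -0.4, 20.4]
grip_width: 0.0102
finger_force: 62.2
```

>>> servo_tool:
  commands:
    - {"dx": 0.003, "dy": -0.003, "dz": 0.004, "yaw": 0.016, "jaw": 0}
    - {"dx": -0.003, "dy": 0.003, "dz": 0.008, "yaw": -0.016, "jaw": 0}
    - {"dx": 0.003, "dy": -0.003, "dz": 0.012, "yaw": 0.016, "jaw": 0}
    - {"dx": -0.003, "dy": 0.003, "dz": 0.016, "yaw": -0.016, "jaw": 0}
    - {"dx": 0, "dy": 0, "dz": 0.016, "yaw": 0, "jaw": 0}

```text
time: 14.58
ee_pos: [0.4687, -0.1121, 0.0793]
tool_rot: [0.006, 1.0, 0.0, 0.0]
force: [1.3, 0.3, 2.3]
grip_width: 0.0103
finger_force: 59.4
```

>>> servo_tool:
  commands:
    - {"dx": 0.003, "dy": -0.003, "dz": 0.005, "yaw": 0.014, "jaw": 0}
    - {"dx": -0.003, "dy": 0.003, "dz": 0.008, "yaw": -0.014, "jaw": 0}
    - {"dx": 0, "dy": 0, "dz": 0.01, "yaw": 0, "jaw": 0}

```text
time: 14.95
ee_pos: [0.4691, -0.1121, 0.0788]
tool_rot: [0.006, 1.0, 0.0, 0.001]
force: [-5.7, 4.8, 30.0]
grip_width: 0.0101
finger_force: 63.5
```

>>> servo_tool:
  commands:
    - {"dx": 0, "dy": 0, "dz": -0.004, "yaw": 0.03, "jaw": 0}
    - {"dx": 0, "dy": 0, "dz": -0.004, "yaw": 0.06, "jaw": 0}
    - {"dx": 0, "dy": 0, "dz": -0.004, "yaw": 0.09, "jaw": 0}
    - {"dx": 0, "dy": 0, "dz": -0.004, "yaw": 0.12, "jaw": 0}

```text
time: 15.45
ee_pos: [0.4691, -0.1122, 0.079]
tool_rot: [0.195, 0.981, 0.0, 0.001]
force: [-2.7, 0.9, 15.8]
grip_width: 0.0103
finger_force: 61.5
```

```bash
python3 - <<'E'
from h import *
plan(.469,-.112,.079,89.3);s=r.observe();print(s['force'],s['ft_torque'])
E
```

```text
t 15.45 head 157.53 pos [ 0.4691 -0.1122  0.079 ] q6 -1.417 tilt [ 1.4e-03 -2.0e-04 -1.0e+00]
MOVE [ 0.001   0.0007 -0.    ] yaw 0.379
[-2.70779693  0.86647514 15.80774106] [0.04248033 0.56020473 0.07230972]
```

>>> servo_tool:
  commands:
    - {"dx": 0, "dy": 0, "dz": 0, "yaw": 0.05, "jaw": 0}
    - {"dx": 0, "dy": 0, "dz": 0, "yaw": 0.1, "jaw": 0}
    - {"dx": 0, "dy": 0, "dz": 0, "yaw": 0.15, "jaw": 0}
    - {"dx": 0, "dy": 0, "dz": 0, "yaw": 0.2, "jaw": 0}
    - {"dx": 0, "dy": 0, "dz": 0, "yaw": 0.25, "jaw": 0}
    - {"dx": 0, "dy": 0, "dz": 0, "yaw": 0.3, "jaw": 0}
    - {"dx": 0, "dy": 0, "dz": 0, "yaw": 0.35, "jaw": 0}
    - {"dx": 0, "dy": 0, "dz": 0, "yaw": 0.4, "jaw": 0}

```text
time: 16.45
ee_pos: [0.4691, -0.1126, 0.079]
tool_rot: [0.735, 0.678, 0.0, 0.001]
force: [-4.0, -3.6, 17.1]
grip_width: 0.0099
finger_force: 61.6
```

```bash
python3 - <<'E'
from h import *
plan(.469,-.112,.079,89.3);s=r.observe();print(s['force'],s['ft_torque'])
E
```

```text
t 16.45 head 85.44 pos [ 0.4691 -0.1126  0.079 ] q6 -0.158 tilt [ 1.3e-03 -9.0e-04 -1.0e+00]
MOVE [ 0.0032 -0.0006  0.0002] yaw -0.0215
[-4.00844529 -3.64380397 17.09766567] [-0.54267157  0.84464219  0.07075706]
```

>>> servo_tool:
  commands:
    - {"dx": 0.003, "dy": 0, "dz": 0, "yaw": 0.015, "jaw": 0}
    - {"dx": 0.003, "dy": 0, "dz": 0, "yaw": 0.015, "jaw": 0}
    - {"dx": 0.003, "dy": 0, "dz": 0, "yaw": 0.015, "jaw": 0}

```text
time: 16.82
ee_pos: [0.4689, -0.1124, 0.079]
tool_rot: [0.749, 0.663, -0.0, 0.001]
force: [-4.2, -5.6, 16.1]
grip_width: 0.0102
finger_force: 61.6
```

```bash
python3 - <<'E'
from h import *
s=r.observe();print(s['force'],s['ft_torque'],s['ee_pos']); snap('wrist','w8')
cv2.imwrite('pics/c8.png',cv2.resize(load('w8')['im'][160:310,180:380],None,fx=4,fy=4,interpolation=cv2.INTER_CUBIC))
E
```

```text
[-4.20265262 -5.63716132 16.08072918] [-1.12398286  0.85669249  0.11829153] [ 0.46891629 -0.11241028  0.07901289]
```

View pics/c8.png

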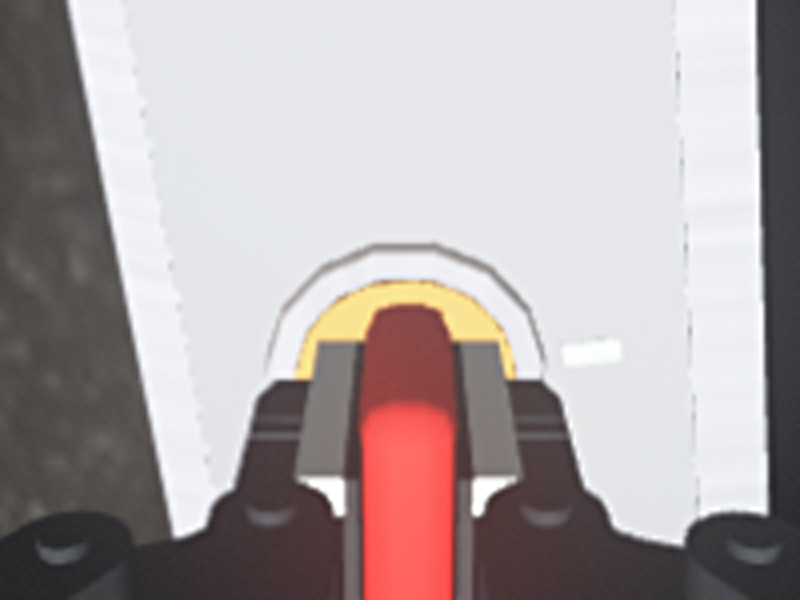

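The key is turned about 96°, with a rise in torque at the stop. It sits centred on the plug and hasn't slipped in the grip, which puts its shoulder at z≈0.072, level with the lock face. I'm handing in.

```bash
python3 -c "
from bench import r
print(r.sign_off())"
```

```text
the job is handed in; nothing more can be done
None
```

The job is handed in at about 17 s of the 67 s limit: the dial is at its off stop, and the red key is home and held at the lock's quarter-turn stop with about 60 N of grip. These are from my own camera and force readings, as sign-off returned no verdict.

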